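Find the stamped sample crate and send it off

ROBOT

A 6-joint arm with a two-finger parallel gripper is mounted at the origin on the work surface. World frame = base frame: x ahead of the robot, y to its left, z up, the work surface at z = 0. Lengths are in mm, angles in rad, forces in N, time in s.
With the tool pointing down it reaches from about 300 to 775 mm from the base axis. Payload 14.6 kg.
Tool frame: the origin (TCP) lies midway between the tips of the shut fingers; the grasp point (between the pads) lies 19 mm behind it; z points along the fingers, y is the direction in which the jaws open and shut (so a half turn about z gives the same grasp; the last joint's range is limited). The gripper opens to 94 mm and grips with 3 to 60 N. Pads are 16 mm wide; open, the fingers measure 119 mm over their backs; the gripper's body (75 mm by 177 mm) begins 78 mm behind the grasp point.
Start: joints at [1.119, 0.3, 1.521, -0, 1.321, -0.067], TCP at [206.452, 509.771, 205.446] pointing down, gripper open.
Joint ranges: [-3.03, 3.03], [-0.79, 2.21], [0.23, 2.52], [-1.04, 4.18], [0, 3.07], [-2.55, 2.55]. Speed limits (rad/s): [2.22, 2.22, 2.57, 3.14, 3.14, 3.14].

INTERFACE

Orientations are given as [roll, pitch, yaw] about the fixed x, y, z axes, in that order (R = Rz(yaw) Ry(pitch) Rx(roll)).
In Python, from cell import manip, camera gives the robot as it stands. The module is installed in compiled form; this text tells all that it offers.
- The arm moves only by the tool jog_arm, never from a script. Its argument "commands" is a list of rows, each a list of 7 numbers: the shift along the world's x, y, z in units of 1 m (1.0 is 1 m), then the turn, a rotation vector about the world's x, y, z in units of 120 degrees (1.0 is 120 degrees), then the opening, from 0 (shut) to 1 (fully open). In form: [[x, y, z, ax, ay, az, grip], ...]. A call has exactly 10 rows; each row is the pose to reach, as a shift and turn from the pose commanded when the call began; what a row does not reach only later rows make up. A row lasts 1/8 s, in which the tool goes at most 62.5 mm and 10.7 degrees, less where a joint would pass 70% of its speed; a pose out of reach is approached as far as the arm can. A call with a number of a shift or a turn outside -1 to 1 is refused whole. A call with a gripper value outside its range is refused whole. The fingers move at their own pace and stop on an object; "grip_force" is the grip in N (left out, the last holds). Time passes only in rows, so rows that repeat a pose let the fingers close, or fill a call up. It gives the time, the measured TCP pose, the force and the opening at its end, in the units of the state.
- manip.read_state(): the state, without advancing time (a new reading comes with each control period).
- camera(name): name is "scene" or "side" or "wrist"; returns a dict with "pixels" (420x560x3 uint8, blue, green, red), "vertical_fov" (degrees; the focal length in pixels is half the picture's height over the tangent of half this angle, whatever the lens; pixels are square), "cx", "cy" (the principal point, pixels), "rvec" (rotation vector, rad) and "tvec" (3), from world to camera coordinates, as OpenCV has them. Camera axes: x right, y down, z forward; pixel columns grow to the right and rows downward; lengths in mm; the calibration is good to about 2 mm. A picture is of the moment at which its call begins. There is no depth.
- manip.sign_off(): hands the job in, once; it reports no verdict.
The state is a dict: "clock": time; "joints": joint angles; "qd": joint speeds; "effort": joint torques, N m; "eef_pos": TCP position; "eef_rot": TCP orientation; "wrist_force": force on the tool from outside, world axes, zero at the start; "moment": the same for the moment, N m; "finger_gap": finger opening in mm.
Only numpy, scipy, OpenCV 4.12 (cv2) and the standard library are available. Lean on these libraries where they do the work, as an engineer would, in place of code of your own. Each camera call takes 0.05 s, during which the arm holds its last target.

TASK

One of the two upright plywood sample crates carries an ink stamp on its underside. With the fingertips only, picking nothing up, tip the left crate (as seen from the robot) over towards the robot so that it lies on its side with its base showing, then tip the right one over the same way. Then push the stamped crate sideways along the bench until its middle lies on the dispatch line between them; leave it lying there, leave the plain crate lying off the line, and do not disturb the bottle, jar or cup.

Things in the scene. Friction and masses are not known exactly. Their poses are not given: they have to be found in the camera images.
- crate_a: Closed plywood crate with flat lid and smooth sides, on the left or right by chance. Stands upright at the start: 65 mm deep (its x), 100 mm wide (its y), 130 mm tall (its z), 0.3 to 0.55 kg. Origin: middle of its underside; z axis points to its lid; its -x face looks towards the robot within 0.2 rad.
- crate_b: The other crate, equal in size, look and axes. A slow push towards the robot near the top of the far face (+x) tips either crate about its near bottom edge, hardly sliding; past about 27 degrees it goes over by itself and lies on its -x face, 65 mm high, underside facing away from the robot. Lying, it slides when pushed low on its side.
- crate_a_mid (a point): The centre of crate_a's volume, 65 mm above its underside along its z axis.
- crate_b_mid (a point): The centre of crate_b's volume, 65 mm above its underside along its z axis.
- stamp (a point): Centre of the ink stamp, a dark ring 54 mm across with a bar through it, in the middle of the underside of one of the two crates (the other underside is plain). Hidden from the eye until that crate is tipped.
- line: The dispatch line: a pale tape 360 mm long (its x, running away from the robot within 0.08 rad) and 40 mm wide, flat on the bench between the crates. Origin: its middle, at bench height. Its +y side is the robot's left.
- line_end (a point): The end of the dispatch line farthest from the robot, 180 mm from the line's middle, at bench height.
- bottle: Loose bystander: amber bottle, 54 mm across, 125 mm tall, just beyond the line's far end. Origin: middle of its foot.
- jar: Loose bystander: glass jar with white lid, 60 mm across, 70 mm tall, at the far left. Origin: middle of its foot.
- cup: Loose bystander: open white cup, 64 mm across, 75 mm tall, at the far right. Origin: middle of its foot.
There are look-alikes about, which are no part of the job. What is shaped like the crate_a but purple or red is not meant.

How it is judged:
By the outcome, as a careful person would: the job done as asked, in the order asked, and still so for the second after the job is handed in, with the robot touching nothing.
It also fails if it takes over 72 s, if anything falls off the work surface, if the arm or the gripper's body presses on something with over 40 N, if the wrist force passes 120 N, or if a joint passes its speed limit or range.

## Working session

There is one attempt and no reset: what is moved stays moved. The work goes in short steps, Python scripts to look and compute and a tool call to move; the robot and the scene stay as the last step left them, time stands still between calls to the robot, and variables do not carry over. Pictures are saved under pics/ and viewed, and the job is handed in when it is done.

Besides the shell and the picture viewer there is one more tool, called after "Emit:" as name(argument=value, ...), one argument or row to a line, values as JSON. jog_arm: Moves the arm, as the interface text tells. Its arguments: {"type":"object","properties":{"commands":{"type":"array","items":{"type":"array","items":{"type":"number"}}},"grip_force":{"type":"number"}},"required":["commands"]}

```bash
mkdir -p pics
cat > h.py <<'E'
import numpy as np, cv2
from cell import manip, camera
def shot(n,f):
    c=camera(n); cv2.imwrite('pics/'+f,c['pixels']); return c
def KRT(c):
    H,W=c['pixels'].shape[:2]; f=H/2/np.tan(np.radians(c['vertical_fov'])/2)
    K=np.array([[f,0,c['cx']],[0,f,c['cy']],[0,0,1.]]); R,_=cv2.Rodrigues(np.array(c['rvec'],float)); return K,R,np.array(c['tvec'],float).reshape(3)
def ray(c,px,z):
    K,R,t=KRT(c); o=-R.T@t; d=R.T@np.linalg.inv(K)@np.array([px[0],px[1],1.]); return o+d*(z-o[2])/d[2]
def proj(c,p):
    K,R,t=KRT(c); q=K@(R@np.array(p,float)+t); return q[:2]/q[2]
def tri(c1,p1,c2,p2):
    P=[]
    for c in (c1,c2):
        K,R,t=KRT(c); P.append(K@np.c_[R,t])
    X=cv2.triangulatePoints(P[0],P[1],np.array(p1,float).reshape(2,1),np.array(p2,float).reshape(2,1)); return (X[:3]/X[3]).ravel()
E
python3 - <<'E'
from h import *
print(manip.read_state())
for n in('scene','side','wrist'):
    c=shot(n,n+'0.png'); K,R,t=KRT(c); print(n,c['vertical_fov'],c['cx'],c['cy'],(-R.T@t).round(),(R[2]).round(2),[k for k in c])
E
```

```text
{'clock': 0.0, 'joints': array([ 1.11939888e+00,  3.00485046e-01,  1.52162167e+00,  2.43445519e-06,
        1.32072386e+00, -6.65891262e-02]), 'qd': array([ 0.00145312,  0.00016301, -0.00029638,  0.00217188, -0.00028568,
       -0.00063571]), 'effort': array([-9.46175969e-04, -5.31806016e+01, -3.52728403e+01,  7.07883085e-02,
        2.44182476e-02, -7.90000445e-05]), 'eef_pos': array([206.3309803 , 509.52139243, 204.86152255]), 'eef_rot': array([-3.14035763e+00, -8.47243003e-05,  2.75678367e+00]), 'wrist_force': array([-0.01448377,  0.33004285, -0.02758067]), 'moment': array([-0.01254348,  0.02366354,  0.03156275]), 'finger_gap': 93.92639501651006}
scene 57.753914475948484 283.81751857309416 208.7210189147985 [1322. -169.  820.] [-0.71  0.16 -0.68] ['pixels', 'vertical_fov', 'cx', 'cy', 'rvec', 'tvec']
side 45.94909222061151 285.15967892440693 214.19533844948717 [ -163. -1005.   813.] [ 0.51  0.69 -0.51] ['pixels', 'vertical_fov', 'cx', 'cy', 'rvec', 'tvec']
wrist 60.058307040112446 275.5436102418092 208.91262203622105 [130. 541. 385.] [ 0.26 -0.11 -0.96] ['pixels', 'vertical_fov', 'cx', 'cy', 'rvec', 'tvec']
```

View pics/scene0.png

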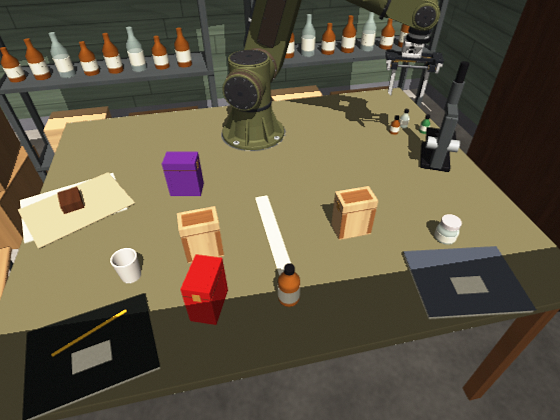

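View pics/side0.png

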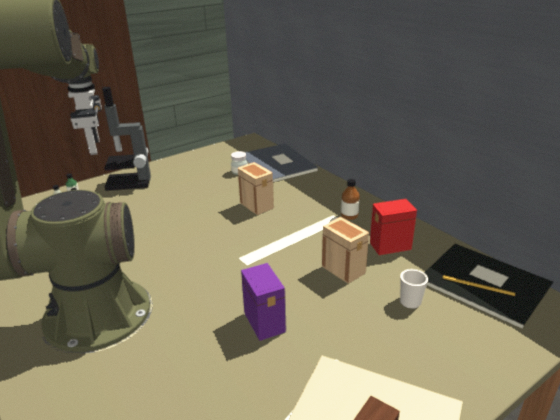

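View pics/wrist0.png

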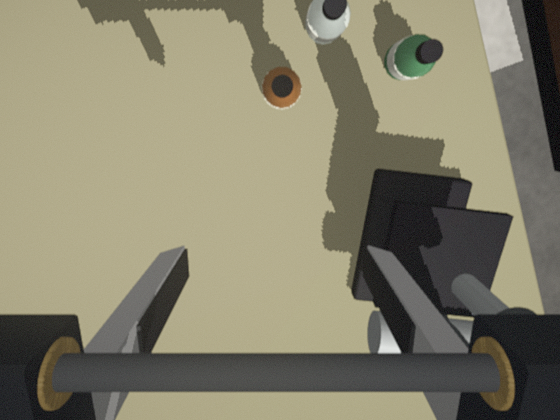

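Scene view: left crate at (355,212), right crate at (200,235), line from (262,198) to (283,266), bottle (289,287), jar (449,229), cup (126,265). Look-alikes: purple box (183,174) and red box (205,290), both excluded by colour. In the side view the crates are at (256,188) left and (345,250) right. I'll make close crops of both crates for corner picking.

Run:
```python
from h import *
a=cv2.imread('pics/scene0.png');b=cv2.imread('pics/side0.png')
def crop(i,x,y,w,h,s=4): return cv2.resize(i[y:y+h,x:x+w],None,fx=s,fy=s,interpolation=cv2.INTER_CUBIC)
# scene left x320-395,y175-245 ; right 165-240,195-270
r1=np.hstack([crop(a,320,178,80,70),crop(a,165,198,80,70)])
r2=np.hstack([crop(b,220,155,80,70),crop(b,305,212,80,70)])
o=np.vstack([r1,r2]); 
cv2.imwrite('pics/crops.png',o);print(o.shape)
```

```text
(560, 640, 3)
```

View pics/crops.png

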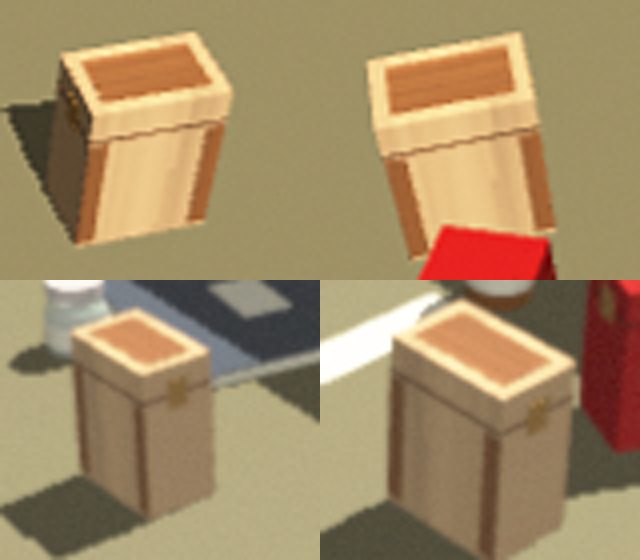

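```bash
cat > m0.py <<'E'
from h import *
c1=camera('scene');c2=camera('side')
S=lambda o,p:(o[0]+p[0]/4-.4,o[1]+p[1]/4-.4)
L=dict(nr=((62,52),(143,97)),nl=((197,33),(73,60)),fl=((232,92),(137,28)),fr=((93,115),(212,70)))
R=dict(nr=((48,62),(180,122)),nl=((200,34),(73,58)),fl=((217,104),(143,20)),fr=((63,130),(254,85)))
for n,D,o1,o2 in(('L',L,(320,178),(220,155)),('R',R,(165,198),(305,212))):
    P={k:tri(c1,S(o1,a),c2,S(o2,b)) for k,(a,b) in D.items()}
    for k in P:print(n,k,P[k].round(1), ray(c1,S(o1,D[k][0]),130)[:2].round(), ray(c2,S(o2,D[k][1]),130)[:2].round())
    m=sum(P.values())/4; d=P['nl']+P['fl']-P['nr']-P['fr']; print(n,'mid',m.round(1),'yaw',np.arctan2(-d[0],d[1]).round(3))
img=c1['pixels']; hsv=cv2.cvtColor(img,cv2.COLOR_BGR2HSV)
for n,c in(('scene',c1),('side',c2)):
    h=cv2.cvtColor(c['pixels'],cv2.COLOR_BGR2HSV); m=((h[...,1]<60)&(h[...,2]>190)).astype(np.uint8)
    k,_,st,ce=cv2.connectedComponentsWithStats(m)
    for i in range(1,k):
        if st[i,4]>200 and st[i,1]>150:
            cn=max(cv2.findContours((ce.shape and (_==i)).astype(np.uint8),0,2)[0],key=cv2.contourArea); q=cv2.approxPolyDP(cn,4,True)[:,0]
            print(n,st[i],[(*map(int,p),*ray(c,p,0)[:2].round()) for p in q])
for n,c,fx in(('scene',c1,{'bottle':(289,304),'jar':(448,240),'cup':(128,280),'redNear L/R':(0,0)}),('side',c2,{})):
    for k,p in fx.items(): print(n,k,ray(c,p,0).round())
# red / purple tops
for n,c in(('scene',c1),('side',c2)):
    h=cv2.cvtColor(c['pixels'],cv2.COLOR_BGR2HSV)
    for nm,m in(('red',((h[...,0]<6)|(h[...,0]>174))&(h[...,1]>180)&(h[...,2]>80)),('purple',(h[...,0]>130)&(h[...,0]<160)&(h[...,1]>120))):
        cn=max(cv2.findContours(m.astype(np.uint8),0,2)[0],key=cv2.contourArea); q=cv2.approxPolyDP(cn,3,True)[:,0]
        for p in q: print(n,nm,p,'z0',ray(c,p,0)[:2].round(),'z130',ray(c,p,130)[:2].round())
E
python3 m0.py
```

```text
L nr [563.6 145.7 129.2] [562. 147.] [562. 142.]
L nl [561.9 246.1 124.4] [563. 247.] [555. 231.]
L fl [626.8 247.2 130.7] [627. 247.] [628. 250.]
L fr [629.7 146.4 130.9] [629. 147.] [631. 148.]
L mid [595.5 196.4 128.8] yaw 0.023
R nr [ 555.3 -285.5  127.6] [ 559. -286.] [ 553. -287.]
R nl [ 551.5 -187.3  127.5] [ 554. -187.] [ 549. -191.]
R fl [ 618.6 -181.3  127.6] [ 622. -182.] [ 616. -183.]
R fr [ 621.6 -280.   126.3] [ 624. -278.] [ 617. -285.]
R mid [ 586.8 -233.5  127.3] yaw 0.035
scene [ 20 179  69  30 361] [(88, 179, np.float64(177.0), np.float64(-602.0)), (22, 199, np.float64(240.0), np.float64(-795.0)), (21, 208, np.float64(286.0), np.float64(-786.0))]
scene [ 255  195   36   75 1038] [(256, 197, np.float64(394.0), np.float64(-55.0)), (276, 267, np.float64(689.0), np.float64(-49.0)), (282, 269, np.float64(699.0), np.float64(-35.0)), (290, 261, np.float64(677.0), np.float64(-7.0)), (266, 195, np.float64(391.0), np.float64(-21.0))]
scene [441 214  21  30 410] [(446, 214, np.float64(600.0), np.float64(508.0)), (442, 219, np.float64(618.0), np.float64(484.0)), (449, 228, np.
[... 3332 characters left out ...]
20.]
side purple [245 311] z0 [ 289. -212.] z130 [ 216. -339.]
side purple [260 339] z0 [ 265. -311.] z130 [ 197. -422.]
side purple [284 330] z0 [ 325. -321.] z130 [ 247. -431.]
side purple [283 299] z0 [ 387. -233.] z130 [ 299. -356.]
side purple [269 308] z0 [ 341. -239.] z130 [ 260. -361.]
side purple [266 304] z0 [ 343. -222.] z130 [ 262. -348.]
side purple [257 306] z0 [ 321. -215.] z130 [ 244. -341.]
side purple [252 300] z0 [ 324. -189.] z130 [ 246. -319.]
side purple [258 304] z0 [ 327. -210.] z130 [ 249. -337.]
side purple [269 295] z0 [ 368. -199.] z130 [ 283. -328.]
side purple [283 296] z0 [ 394. -224.] z130 [ 305. -349.]
side purple [283 288] z0 [ 412. -199.] z130 [ 320. -328.]
```

Run:
```python
from h import *
c1=camera('scene');c2=camera('side')
for p in((421,165),(445,168),(428,142)):print(ray(c1,p,0).round())
for p in((107,186),(148,184),(110,160),(150,150)):print(ray(c2,p,0).round())
print(tri(c1,(462,65),c2,(110,92)))
print(tri(c1,(289,267),c2,(351,183)),tri(c1,(450,220),c2,(239,158)),tri(c1,(124,255),c2,(413,279)))
```

```text
[351. 552.   0.]
[385. 627.   0.]
[220. 649.   0.]
[253. 646.   0.]
[375. 568.   0.]
[340. 860.   0.]
[506. 853.   0.]
[319.03764915 611.80882912 339.99265455]
[788.30861375 -39.42856588 117.58762118] [685.98624003 447.63621956  60.19798786] [ 624.6597357  -430.99291515   71.72561674]
```

Emit:
jog_arm(
  commands=[
    [0, -0.06, 0, 0, 0, 0, 0],
    [0, -0.12, 0, 0, 0, 0, 0],
    [0.02, -0.18, 0, 0, 0, 0.05, 0],
    [0.08, -0.2, 0, 0, 0, 0.1, 0],
    [0.14, -0.22, 0, 0, 0, 0.15, 0],
    [0.2, -0.24, 0, 0, 0, 0.184, 0],
    [0.26, -0.26, 0, 0, 0, 0.184, 0],
    [0.32, -0.28, 0, 0, 0, 0.184, 0],
    [0.38, -0.3, 0, 0, 0, 0.184, 0],
    [0.43, -0.314, 0, 0, 0, 0.184, 0],
  ],
)

```text
clock: 1.6
eef_pos: [638.3, 194.6, 205.3]
eef_rot: [3.142, 0.0, -3.142]
wrist_force: [-0.7, 0.4, 0.1]
finger_gap: 0.5
```

Run:
```python
from h import *
c=shot('wrist','w1.png'); K,R,t=KRT(c); print((-R.T@t).round(),R.round(2))
```

```text
[556. 195. 386.] [[ 0.    1.   -0.  ]
 [ 0.96 -0.    0.28]
 [ 0.28 -0.   -0.96]]
```

View pics/w1.png

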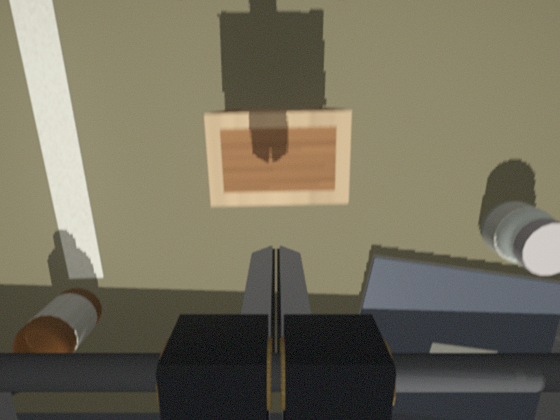

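Wrist view: crate lid corners at (206,113), (350,109), (349,205), (212,208). The line's far end runs (70,279) to (102,276), and the bottle is at (60,320).

Run:
```python
from h import *
c=camera('wrist')
for p in((206,113),(350,109),(349,205),(212,208)):print(ray(c,p,130).round(1))
for p in((70,279),(102,276),(12,0),(50,0)):print(ray(c,p,0).round(1))
```

```text
[566.7 145.3 130. ]
[564.4 242.4 130. ]
[631.5 245.3 130. ]
[633.5 145.8 130. ]
[757.  -48.4  -0. ]
[753.2 -10.5   0. ]
[466.5 -55.9   0. ]
[466.6 -20.1   0. ]
```

Emit:
jog_arm(
  commands=[
    [0.028, 0, 0, 0, 0, 0, 0],
    [0.028, 0, -0.045, 0, 0, 0, 0],
    [0.028, 0, -0.093, 0, 0, 0, 0],
    [0.028, 0, -0.093, 0, 0, 0, 0],
    [0.016, 0, -0.093, 0, 0, 0, 0],
    [0.01, 0, -0.093, 0, 0, 0, 0],
    [0.005, 0, -0.093, 0, 0, 0, 0],
    [0, 0, -0.093, 0, 0, 0, 0],
    [-0.005, 0, -0.093, 0, 0, 0, 0],
    [-0.01, 0, -0.093, 0, 0, 0, 0],
  ],
)

```text
clock: 2.95
eef_pos: [626.4, 195.8, 112.7]
eef_rot: [3.142, 0.001, -3.141]
wrist_force: [0.8, 0.1, 0.9]
finger_gap: 0.2
```

Emit:
jog_arm(
  commands=[
    [-0.005, 0, 0, 0, 0, 0, 0],
    [-0.01, 0, 0, 0, 0, 0, 0],
    [-0.015, 0, 0, 0, 0, 0, 0],
    [-0.02, 0, 0, 0, 0, 0, 0],
    [-0.025, 0, 0, 0, 0, 0, 0],
    [-0.03, 0, 0, 0, 0, 0, 0],
    [-0.03, 0, 0, 0, 0, 0, 0],
    [-0.03, 0, 0, 0, 0, 0, 0],
    [-0.03, 0, 0, 0, 0, 0, 0],
    [-0.03, 0, 0, 0, 0, 0, 0],
  ],
)

```text
clock: 4.2
eef_pos: [596.5, 195.7, 112.4]
eef_rot: [-3.142, -0.0, -3.141]
wrist_force: [0.6, 0.2, 0.5]
finger_gap: 0.6
```

Run:
```python
from h import *
a=camera('scene')['pixels'];b=camera('side')['pixels']
cv2.imwrite('pics/t1.png',np.hstack([a[150:350,250:530],b[100:300,150:430]]))
```

```text
(no output)
```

View pics/t1.png

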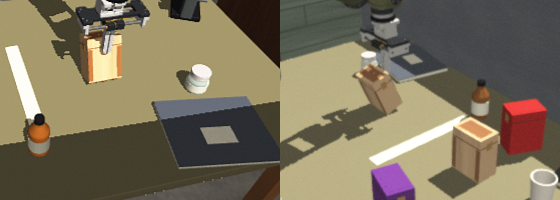

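The left crate is tilting about its near edge without sliding, so I'll carry on.

Emit:
jog_arm(
  commands=[
    [-0.004, 0, 0, 0, 0, 0, 0],
    [-0.008, 0, 0, 0, 0, 0, 0],
    [-0.012, 0, 0, 0, 0, 0, 0],
    [-0.016, 0, 0, 0, 0, 0, 0],
    [-0.02, 0, 0, 0, 0, 0, 0],
    [-0.024, 0, 0, 0, 0, 0, 0],
    [-0.028, 0, 0, 0, 0, 0, 0],
    [-0.032, 0, 0, 0, 0, 0, 0],
    [-0.032, 0, 0, 0, 0, 0, 0],
    [-0.032, 0, 0, 0, 0, 0, 0],
  ],
)

```text
clock: 5.55
eef_pos: [564.5, 195.8, 112.5]
eef_rot: [3.142, 0.0, -3.141]
wrist_force: [-0.2, -0.9, -0.1]
finger_gap: 0.5
```

Run:
```python
from h import *
a=camera('scene')['pixels'];b=camera('side')['pixels']
cv2.imwrite('pics/t2.png',np.hstack([a[150:350,250:530],b[100:300,150:430]]))
```

```text
(no output)
```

View pics/t2.png

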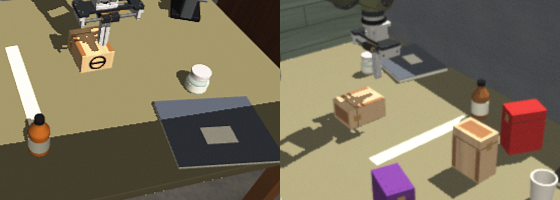

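The left crate is down and stays put, and its base shows the stamp ring. Next is the right crate.

Emit:
jog_arm(
  commands=[
    [0, 0, 0.06, 0, 0, 0, 0],
    [0.01, -0.02, 0.1, 0, 0, 0, 0],
    [0.02, -0.08, 0.1, 0, 0, 0, 0],
    [0.03, -0.14, 0.1, 0, 0, 0, 0],
    [0.04, -0.2, 0.1, 0, 0, 0, 0],
    [0.05, -0.26, 0.1, 0, 0, 0, 0],
    [0.06, -0.32, 0.1, 0, 0, 0, 0],
    [0.07, -0.38, 0.1, 0, 0, 0, 0],
    [0.09, -0.43, 0.1, 0, 0, 0, 0],
    [0.09, -0.43, 0.1, 0, 0, 0, 0],
  ],
)

```text
clock: 6.9
eef_pos: [654.3, -237.7, 210.8]
eef_rot: [3.141, -0.001, 3.138]
wrist_force: [-0.2, 0.2, -0.6]
finger_gap: 0.4
```

Run:
```python
from h import *
c=shot('wrist','w2.png')
```

```text
(no output)
```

View pics/w2.png

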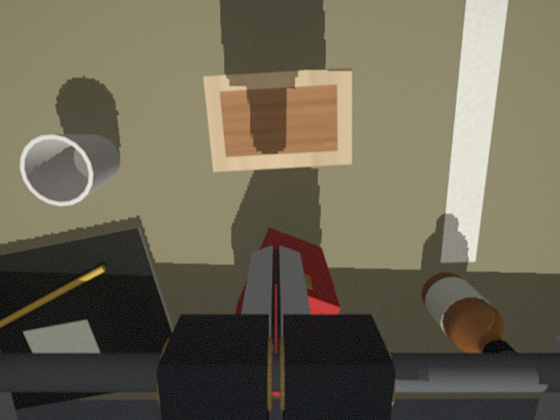

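Wrist view: right crate lid at (204,76), (351,70), (352,164), (213,171). The red box's near corner is at about (268,229), and the line's far end is at (442–478,262).

Run:
```python
from h import *
c=camera('wrist')
for p in((204,76),(351,70),(352,164),(213,171),(268,229),(318,248)):print(ray(c,p,130).round(1))
for p in((442,261),(477,262),(469,0),(508,0)):print(ray(c,p,0).round(1))
```

```text
[ 554.5 -283.8  130. ]
[ 550.9 -184.2  130. ]
[ 614.7 -179.9  130. ]
[ 619.6 -281.   130. ]
[ 664.5 -241.2  130. ]
[ 680.2 -202.6  130. ]
[750.7 -40.2   0. ]
[752.1   1.1   0. ]
[477.6 -48.8   0. ]
[477.6 -11.3   0. ]
```

Run:
```python
from h import *
c=camera('wrist');s=camera('scene');d=camera('side')
print(manip.read_state()['eef_pos'])
print(tri(s,(195,256),c,(268,229)),tri(s,(223,261),c,(318,248)),tri(s,(223,261),d,(374,204)))
for p in((268,229),(318,248)):
  for z in(0,60,100):print(ray(c,p,z).round(1))
a=d['pixels'][180:270,300:440];b=s['pixels'][240:330,150:290]
cv2.imwrite('pics/red.png',cv2.resize(np.hstack([b,a]),None,fx=2.8,fy=2.8))
```

```text
[ 654.50210627 -232.97612557  212.87954026]
[ 680.05360173 -246.43098374   88.50543494] [ 701.98835677 -189.64225133   76.98356434] [ 741.00176416 -184.34480674  124.5317071 ]
[ 710.8 -242.7    0. ]
[ 689.6 -241.4   60. ]
[ 675.4 -240.6  100. ]
[ 734.3 -184.8    0. ]
[ 709.4 -192.3   60. ]
[ 692.9 -197.4  100. ]
```

View pics/red.png

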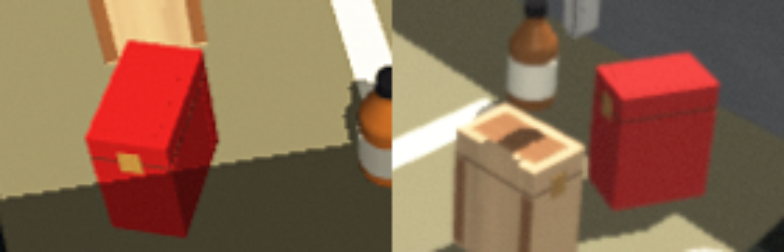

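Ray casting puts the red box's near corner at x≈711, so there is room to go down at x=654.

Emit:
jog_arm(
  commands=[
    [0, 0, -0.05, 0, 0, 0, 0],
    [0, 0, -0.1, 0, 0, 0, 0],
    [0, 0, -0.1, 0, 0, 0, 0],
    [-0.012, 0, -0.1, 0, 0, 0, 0],
    [-0.02, 0, -0.1, 0, 0, 0, 0],
    [-0.025, 0, -0.1, 0, 0, 0, 0],
    [-0.03, 0, -0.1, 0, 0, 0, 0],
    [-0.035, 0, -0.1, 0, 0, 0, 0],
    [-0.04, 0, -0.1, 0, 0, 0, 0],
    [-0.045, 0, -0.1, 0, 0, 0, 0],
  ],
)

```text
clock: 8.4
eef_pos: [609.2, -234.2, 112.5]
eef_rot: [-3.142, 0.0, -3.141]
wrist_force: [1.1, -0.8, 2.0]
finger_gap: 0.7
```

Emit:
jog_arm(
  commands=[
    [-0.005, 0, 0, 0, 0, 0, 0],
    [-0.01, 0, 0, 0, 0, 0, 0],
    [-0.015, 0, 0, 0, 0, 0, 0],
    [-0.02, 0, 0, 0, 0, 0, 0],
    [-0.024, 0, 0, 0, 0, 0, 0],
    [-0.028, 0, 0, 0, 0, 0, 0],
    [-0.032, 0, 0, 0, 0, 0, 0],
    [-0.036, 0, 0, 0, 0, 0, 0],
    [-0.04, 0, 0, 0, 0, 0, 0],
    [-0.044, 0, 0, 0, 0, 0, 0],
  ],
)

```text
clock: 9.65
eef_pos: [565.2, -234.2, 112.4]
eef_rot: [3.142, -0.0, -3.141]
wrist_force: [0.2, 0.2, 0.5]
finger_gap: 0.3
```

Emit:
jog_arm(
  commands=[
    [-0.004, 0, 0, 0, 0, 0, 0],
    [-0.008, 0, 0, 0, 0, 0, 0],
    [-0.01, 0, 0, 0, 0, 0, 0],
    [-0.01, 0, 0, 0, 0, 0, 0],
    [-0.01, 0, 0, 0, 0, 0, 0],
    [-0.01, 0, 0, 0, 0, 0, 0],
    [-0.01, 0, 0, 0, 0, 0, 0],
    [-0.01, 0, 0, 0, 0, 0, 0],
    [-0.01, 0, 0, 0, 0, 0, 0],
    [-0.01, 0, 0, 0, 0, 0, 0],
  ],
)

```text
clock: 10.9
eef_pos: [555.5, -234.2, 112.5]
eef_rot: [-3.142, 0.0, -3.141]
wrist_force: [0.6, -0.8, -0.4]
finger_gap: 0.3
```

Run:
```python
from h import *
a=camera('scene')['pixels'];b=camera('side')['pixels']
cv2.imwrite('pics/t3.png',np.hstack([a[140:340,130:500],b[130:330,130:450]]))
```

```text
(no output)
```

View pics/t3.png

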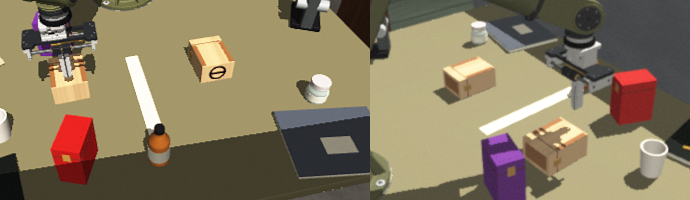

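Both crates are lying down. I'll rise to measure the stamped crate and the line from one place.

Emit:
jog_arm(
  commands=[
    [0, 0, 0.06, 0, 0, 0, 0],
    [0, 0.02, 0.11, 0, 0, 0, 0],
    [0, 0.07, 0.15, 0, 0, 0, 0],
    [0, 0.12, 0.18, 0, 0, 0, 0],
    [0, 0.17, 0.2, 0, 0, 0, 0],
    [0, 0.22, 0.2, 0, 0, 0, 0],
    [0, 0.27, 0.2, 0, 0, 0, 0],
    [0, 0.3, 0.2, 0, 0, 0, 0],
    [0, 0.314, 0.2, 0, 0, 0, 0],
    [0, 0.314, 0.2, 0, 0, 0, 0],
  ],
)

```text
clock: 12.25
eef_pos: [555.5, 79.8, 312.4]
eef_rot: [-3.141, -0.0, -3.14]
wrist_force: [-0.2, -0.3, -0.6]
finger_gap: 0.1
```

Run:
```python
from h import *
c=shot('wrist','w3.png'); shot('scene','s3.png');print(manip.read_state()['eef_pos'],manip.read_state()['clock'])
```

```text
[555.55576827  78.78917774 312.38605225] 12.35
```

View pics/w3.png

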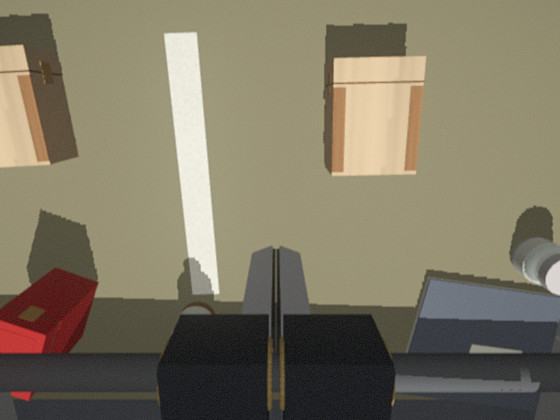

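View pics/s3.png

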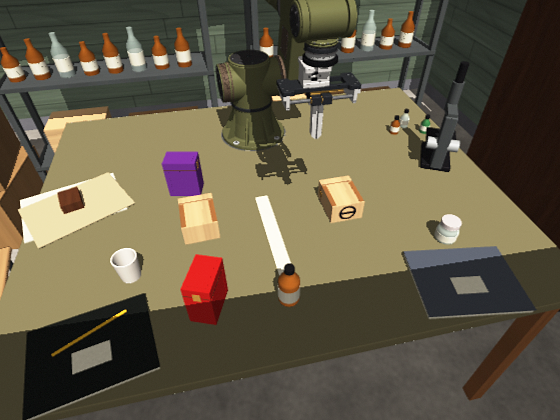

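The scene view shows the stamp ring at (347,213) on the left crate, and the right base at (200,230) is plain. Wrist view: line corners at (166,35), (197,34), (193,296), (218,293). The left crate's top face is at (332,59), (425,57), (331,174), (416,174).

Run:
```python
from h import *
c=camera('wrist');s=camera('scene');d=camera('side')
P=[ray(c,p,0)[:2] for p in((166,35),(197,34),(218,294),(193,296))]
print('line',np.round(P,1)); n=(P[0]+P[1])/2;f=(P[2]+P[3])/2; print(n,f,(n+f)/2,np.arctan2(*(f-n)[::-1]))
# scene/side lines
Q=[ray(c,p,65)[:2] for p in((332,59),(425,57),(416,174),(331,174))]
print('crate',np.round(Q,1),np.mean(Q,0).round(1))
# scene corners: 
cr=cv2.resize(np.hstack([s['pixels'][165:235,310:380],d['pixels'][165:235,210:280]]),None,fx=5,fy=5,interpolation=cv2.INTER_CUBIC);cv2.imwrite('pics/c4.png',cr)
```

```text
line [[393.  -56.9]
 [391.9 -18.4]
 [752.5  -8.8]
 [755.9 -47. ]]
[392.45069874 -37.61118541] [754.19339707 -27.86358909] [573.32204791 -32.73738725] 0.026939695419521247
crate [[427.7 140.7]
 [425.8 242.3]
 [555.4 246.5]
 [555.3 145. ]] [491.1 193.7]
```

View pics/c4.png

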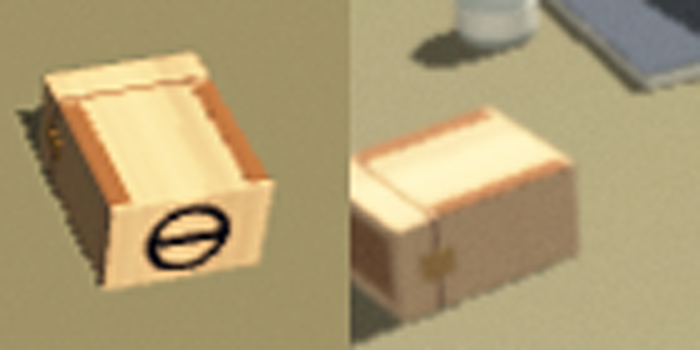

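Run:
```python
from h import *
s=camera('scene');d=camera('side')
A=lambda x,y:(310+x/5-.4,165+y/5-.4); B=lambda x,y:(210+(x-350)/5-.4,165+y/5-.4)
print(tri(s,A(110,207),d,B(576,161)),tri(s,A(275,180),d,B(490,105)))
Q=[ray(s,A(*p),65)[:2] for p in((43,78),(197,52),(275,180),(110,207))];print(np.round(Q,1),np.mean(Q,0))
P=[ray(s,p,0)[:2] for p in ((256,197),(266.5,195.5))];print(P)
```

```text
[557.82622609 144.04023456  68.20579528] [557.124941   245.41019529  67.11787864]
[[431.  140.7]
 [426.9 244.5]
 [553.3 248.1]
 [554.7 145.3]] [491.47046119 194.65533241]
[array([394.16735193, -54.74017651]), array([394.26254209, -20.0027848 ])]
```

Emit:
jog_arm(
  commands=[
    [-0.01, 0.03, 0, 0, 0, -0.08, 1],
    [-0.02, 0.06, 0, 0, 0, -0.16, 1],
    [-0.03, 0.09, 0, 0, 0, -0.24, 1],
    [-0.04, 0.12, 0, 0, 0, -0.32, 1],
    [-0.05, 0.15, 0, 0, 0, -0.4, 1],
    [-0.06, 0.18, 0, 0, 0, -0.48, 1],
    [-0.064, 0.21, 0, 0, 0, -0.56, 1],
    [-0.064, 0.21, 0, 0, 0, -0.64, 1],
    [-0.064, 0.21, 0, 0, 0, -0.71, 1],
    [-0.064, 0.21, 0, 0, 0, -0.736, 1],
  ],
)

```text
clock: 13.85
eef_pos: [491.6, 289.5, 312.4]
eef_rot: [-3.142, 0.0, 1.597]
wrist_force: [-0.5, -0.1, -0.1]
finger_gap: 93.4
```

Emit:
jog_arm(
  commands=[
    [0, 0, -0.05, 0, 0, 0, 1],
    [0, 0, -0.1, 0, 0, 0, 1],
    [0, 0, -0.15, 0, 0, 0, 1],
    [0, 0, -0.2, 0, 0, 0, 1],
    [0, 0, -0.24, 0, 0, 0, 1],
    [0, 0, -0.27, 0, 0, 0, 1],
    [0, 0, -0.285, 0, 0, 0, 1],
    [0, 0, -0.288, 0, 0, 0, 1],
    [0, 0, -0.288, 0, 0, 0, 1],
    [0, 0, -0.288, 0, 0, 0, 1],
  ],
)

```text
clock: 15.1
eef_pos: [492.0, 290.0, 25.5]
eef_rot: [3.14, -0.001, 1.601]
wrist_force: [0.2, -0.4, 0.4]
finger_gap: 93.7
```

Run:
```python
from h import *
a=camera('scene')['pixels'];b=camera('side')['pixels']
cv2.imwrite('pics/t5.png',np.hstack([a[100:300,200:500],b[80:280,150:450]]))
```

```text
(no output)
```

View pics/t5.png

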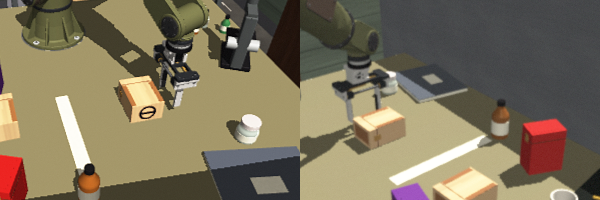

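Emit:
jog_arm(
  commands=[
    [0, -0.012, 0, 0, 0, 0, 1],
    [0, -0.024, 0, 0, 0, 0, 1],
    [0, -0.031, 0, 0, 0, 0, 1],
    [0, -0.036, 0, 0, 0, 0, 1],
    [0, -0.042, 0, 0, 0, 0, 1],
    [0, -0.05, 0, 0, 0, 0, 1],
    [0, -0.058, 0, 0, 0, 0, 1],
    [0, -0.066, 0, 0, 0, 0, 1],
    [0, -0.074, 0, 0, 0, 0, 1],
    [0, -0.082, 0, 0, 0, 0, 1],
  ],
)

```text
clock: 16.45
eef_pos: [491.5, 207.3, 24.5]
eef_rot: [3.141, -0.0, 1.601]
wrist_force: [-0.0, 3.0, 1.9]
finger_gap: 94.2
```

Emit:
jog_arm(
  commands=[
    [0, -0.008, 0, 0, 0, 0, 1],
    [0, -0.016, 0, 0, 0, 0, 1],
    [0, -0.024, 0, 0, 0, 0, 1],
    [0, -0.032, 0, 0, 0, 0, 1],
    [0, -0.04, 0, 0, 0, 0, 1],
    [0, -0.048, 0, 0, 0, 0, 1],
    [0, -0.056, 0, 0, 0, 0, 1],
    [0, -0.064, 0, 0, 0, 0, 1],
    [0, -0.072, 0, 0, 0, 0, 1],
    [0, -0.08, 0, 0, 0, 0, 1],
  ],
)

```text
clock: 17.7
eef_pos: [491.4, 127.2, 24.4]
eef_rot: [-3.142, 0.0, 1.601]
wrist_force: [-0.8, 2.8, 2.8]
finger_gap: 94.2
```

Emit:
jog_arm(
  commands=[
    [0, -0.008, 0, 0, 0, 0, 1],
    [0, -0.016, 0, 0, 0, 0, 1],
    [0, -0.024, 0, 0, 0, 0, 1],
    [0, -0.032, 0, 0, 0, 0, 1],
    [0, -0.039, 0, 0, 0, 0, 1],
    [0, -0.046, 0, 0, 0, 0, 1],
    [0, -0.052, 0, 0, 0, 0, 1],
    [0, -0.058, 0, 0, 0, 0, 1],
    [0, -0.064, 0, 0, 0, 0, 1],
    [0, -0.068, 0, 0, 0, 0, 1],
  ],
)

```text
clock: 18.95
eef_pos: [491.4, 59.4, 24.4]
eef_rot: [-3.141, 0.0, 1.601]
wrist_force: [0.2, 3.2, 2.3]
finger_gap: 94.0
```

Run:
```python
from h import *
a=shot('scene','s6.png')['pixels'];b=shot('side','d6.png')['pixels']
cv2.imwrite('pics/t6.png',np.hstack([a[100:300,150:450],b[130:330,150:450]]))
cr=cv2.resize(a[180:270,220:330],None,fx=6,fy=6,interpolation=cv2.INTER_CUBIC);cv2.imwrite('pics/c6.png',cr)
```

```text
(no output)
```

View pics/t6.png

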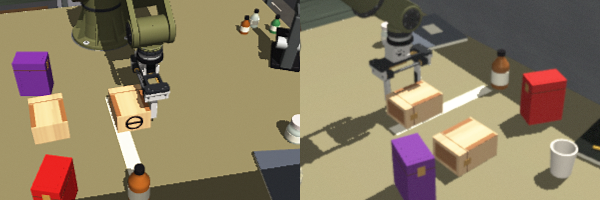

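View pics/c6.png

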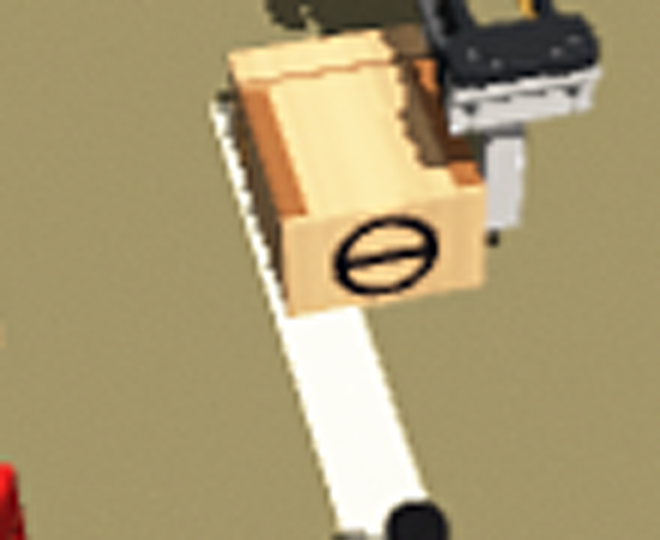

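Run:
```python
from h import *
s=camera('scene')
A=lambda x,y:(220+x/6-.4,180+y/6-.4)
for p,z in(((288,317),0),((487,285),0),((386,255),32.5),((228,55),65),((285,217),65),((487,180),65),((283,317),0),((362,305),0)):print(p,ray(s,A(*p),z).round(1))
```

```text
(288, 317) [557.8 -47.4   0. ]
(487, 285) [557.7  53.6   0. ]
(386, 255) [557.8   1.9  32.5]
(228, 55) [431.  -52.7  65. ]
(285, 217) [554.2 -46.3  65. ]
(487, 180) [550.1  53.5  65. ]
(283, 317) [557.2 -49.8   0. ]
(362, 305) [557.7 -10.2   0. ]
```

Emit:
jog_arm(
  commands=[
    [0, -0.006, 0, 0, 0, 0, 1],
    [0, -0.012, 0, 0, 0, 0, 1],
    [0, -0.017, 0, 0, 0, 0, 1],
    [0, -0.022, 0, 0, 0, 0, 1],
    [0, -0.026, 0, 0, 0, 0, 1],
    [0, -0.029, 0, 0, 0, 0, 1],
    [0, -0.032, 0, 0, 0, 0, 1],
    [0, -0.034, 0, 0, 0, 0, 1],
    [0, -0.035, 0, 0, 0, 0, 1],
    [0, -0.035, 0, 0, 0, 0, 1],
  ],
)

```text
clock: 20.35
eef_pos: [491.5, 24.7, 24.5]
eef_rot: [3.141, 0.0, 1.601]
wrist_force: [-0.4, 0.6, -0.3]
finger_gap: 94.3
```

Emit:
jog_arm(
  commands=[
    [0, 0.02, 0, 0, 0, 0, 1],
    [0, 0.05, 0, 0, 0, 0, 1],
    [0, 0.05, 0.06, 0, 0, 0, 1],
    [0, 0.05, 0.12, 0, 0, 0, 1],
    [0, 0.04, 0.18, 0, 0, 0, 1],
    [0, 0.02, 0.24, 0, 0, 0, 1],
    [0, -0.02, 0.29, 0, 0, 0, 1],
    [0, -0.06, 0.29, 0, 0, 0, 1],
    [0, -0.11, 0.29, 0, 0, 0, 1],
    [0, -0.13, 0.29, 0, 0, 0, 1],
  ],
)

```text
clock: 21.6
eef_pos: [491.2, -107.4, 314.5]
eef_rot: [3.142, 0.0, 1.599]
wrist_force: [-0.7, -0.2, -0.0]
finger_gap: 94.1
```

Run:
```python
from h import *
s=shot('scene','s7.png');shot('wrist','w7.png');a=s['pixels']
cr=cv2.resize(a[180:270,210:320],None,fx=6,fy=6,interpolation=cv2.INTER_CUBIC);cv2.imwrite('pics/c7.png',cr)
print(manip.read_state()['clock'])
```

```text
21.7
```

View pics/w7.png

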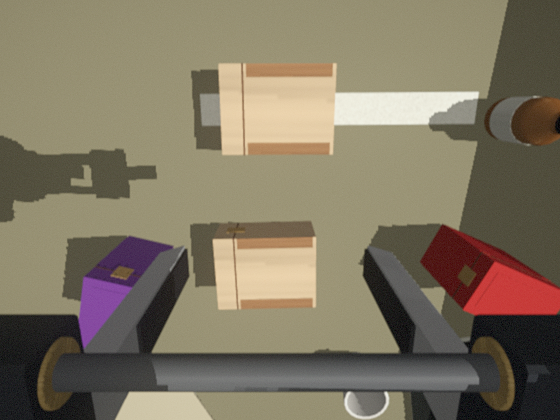

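View pics/c7.png

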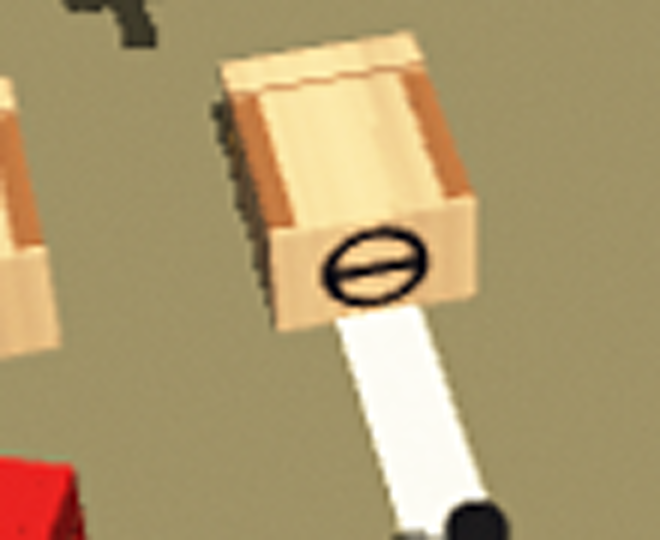

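Run:
```python
from h import *
s=camera('scene');w=camera('wrist')
A=lambda x,y:(210+x/6-.4,180+y/6-.4)
for p,z in(((276,330),0),((476,294),0),((376,266),32.5),((338,320),0),((425,305),0)):print(p,ray(s,A(*p),z).round(1))
T=[ray(s,A(*p),65) for p in((220,65),(410,32),(476,197),(271,231))];print('scene top',np.round(T,1)[:,:2].tolist(),np.mean(T,0))
T=[ray(w,p,65) for p in((219,64),(336,65),(333,154),(219,154))];print('wrist top',np.round(T,1)[:,:2].tolist(),np.mean(T,0))
for p in((201,94),(201,125),(478,91),(480,124)):print('line',ray(w,p,0).round(1))
```

```text
(276, 330) [558.7 -83.4  -0. ]
(476, 294) [556.1  17.6   0. ]
(376, 266) [557.8 -32.7  32.5]
(338, 320) [558.7 -52.6   0. ]
(425, 305) [558.   -8.7   0. ]
scene top [[431.3, -87.8], [426.5, 12.0], [554.2, 17.4], [555.9, -82.1]] [491.99762655 -35.12173347  65.        ]
wrist top [[425.4, 15.5], [554.5, 18.1], [558.3, -80.0], [423.8, -83.7]] [490.49048806 -32.50039725  65.        ]
line [391.8 -15.6   0. ]
line [390.6 -55.    0. ]
line [750.9  -2.   -0. ]
line [761.3 -43.4   0. ]
```

The crate's middle is within about 3 mm of the line. Now the bystander check against the first picture.

Run:
```python
from h import *
a=cv2.imread('pics/scene0.png');b=cv2.imread('pics/s7.png')
for n,(x,y,w,h) in dict(bottle=(272,255,34,55),jar=(430,208,40,40),cup=(105,240,42,48),red=(178,250,55,78),purple=(158,148,50,50)).items():
    t=a[y:y+h,x:x+w]; r=cv2.matchTemplate(b[y-8:y+h+8,x-8:x+w+8],t,cv2.TM_CCOEFF_NORMED); _,m,_,l=cv2.minMaxLoc(r); print(n,round(m,3),(l[0]-8,l[1]-8))
print(manip.read_state()['qd'].round(3)); manip.sign_off()
```

```text
bottle 1.0 (0, 0)
jar 1.0 (0, 0)
cup 1.0 (0, 0)
red 0.974 (0, 0)
purple 0.932 (0, 0)
[ 0.02  -0.005  0.     0.001  0.     0.002]
the job is handed in; nothing more can be done
```

I tipped the left crate and then the right one towards the robot with the closed fingertips. The left crate carries the stamp and the right base is plain. With the fingers open, I pushed the stamped crate about 229 mm sideways onto the dispatch line, then lifted the arm clear and handed the job in at about 22 s.

**Position on the line:** The stamped crate lies with its middle at about (491, -34) mm. The line at that x measures y of about -32 to -35 mm. The scene and wrist views disagree by 2–3 mm, so the crate is on the line to within about 3 mm.

**Other things:** The plain crate is lying about 200 mm to the right of the line. In the scene camera, the bottle, jar and cup have not moved by a pixel since the start. The red and purple boxes match at the same place too, less exactly (0.97 and 0.93).

**Disagreement:** Two earlier wrist views that saw the line at the picture's edge differed by 8–10 mm. I measured it again from closer before pushing. No check failed.

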